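# Load the mortar prism that fits the open bed of the gauge-bonding jig

### The job

The jig's swing-over hold-down arm lies on one of its two beds; the other bed is open. Take from the bridge rack the prism whose length fits the open bed: draw it out from under the roof and let it lie on the bench, then take it again and lay it in that bed. Then swing the arm over, let it down gently on that prism, and leave the other prism in the rack.

Things in the scene. Friction and masses are not known exactly. Their poses are not given: they have to be found in the camera images.
- prism_long: grey mortar prism, 160 (x) x 36 (y) x 30 (z) mm, 0.36 kg. Origin: centre of its underside; x along its length. Starts in one of the rack's two lanes, lying on the bench, its end sticking out on the rack's -x side by about 75 mm.
- prism_short: grey mortar prism, 110 (x) x 36 (y) x 30 (z) mm, 0.25 kg. Origin: centre of its underside; x along its length. Starts in the other lane, its end sticking out on the rack's -x side by about 50 mm.
- rack: fixed grey bridge rack: a roof 45 (x) x 172 (y) mm, 36 to 42 mm above the bench, on three 10 mm thick walls: two open-ended lanes 71 mm wide, middles at y = +-42.5 mm. No floor: the prisms lie on the bench and slide under the roof along x. Origin: on the bench under the roof's centre; -x (towards the robot) is the side to draw the prisms out of.
- jig: fixed aluminium base plate of the jig, 210 (x) x 235 (y) x 12 (z) mm; origin: centre of its underside on the bench. One bed is centred at y = +70 mm, the other at y = -70 mm; which is which varies. Between them at x = +-62 mm stand two hinge posts 64 mm high, 14 x 24 mm. The hinge axis runs along x at z = 52 mm.
- bed_long: grey plastic bed for the long prism, fixed on the jig. Origin: centre of its underside (12 mm above the bench); x along its length. Floor 6 mm above the origin (18 mm above the bench); walls 8 mm thick rise 16 mm above the floor round an inner space of 172 (x) x 46 (y) mm; the side walls have a finger gap from x = -30 to +30 mm.
- bed_short: the same for the short prism: inner space 122 (x) x 46 (y) mm, walls, floor and finger gap as above.
- clamp (a joint): angle of the hold-down arm about the jig's x axis: 0 lying over the bed at the jig's +y side, 1.57 upright, 3.14 over the bed at -y. Starts lying on one side; gravity holds it there; let go half-way it falls hard. Heavy hinge block 90 x 40 x 24 mm, then a plate 44 mm wide (x), 8 mm thick, to 105 mm from the hinge, then the handle; lying, its axis is at z = 52 mm, on top of a prism in the bed.
- clamp_pad (a point): point on the hold-down arm 70 mm from the hinge axis: above the middle of the bed on which the arm lies.
- clamp_grip (a point): grip point of the hold-down arm, on the axis of its round black handle bar (14 mm thick, parallel to the jig's x axis), 145 mm from the hinge axis, at x = -50 mm of the jig. The bar is free for 25 mm either way along x; take it from above, fingers closing across the bar. 52 mm above the bench when the arm lies down.
- wash_bottle: bystander: white wash bottle with blue cap, radius 33 mm, 160 mm high, origin under its centre.
- jar: bystander: amber glass jar, radius 30 mm, 75 mm high, origin under its centre.
- carton: bystander: cardboard carton 90 x 60 x 45 mm, origin under its centre.

How it is judged:
By the outcome, as a careful person would: the job done as asked, in the order asked, and still so for the second after the job is handed in, with the robot touching nothing.
It also fails if it takes over 61 s, if anything falls off the work surface, if the arm or the gripper's body presses on something with over 40 N, if the wrist force passes 120 N, or if a joint passes its speed limit or range.

### The arm

A 6-joint arm with a two-finger parallel gripper is mounted at the origin on the work surface. World frame = base frame: x ahead of the robot, y to its left, z up, the work surface at z = 0. Lengths are in m, angles in rad, forces in N, time in s.
With the tool pointing down it reaches from about 0.35 to 0.95 m from the base axis. Payload 17.4 kg.
Tool frame: the origin (TCP) lies midway between the tips of the shut fingers; the grasp point (between the pads) lies 19 mm behind it; x points along the fingers, y is the direction in which the jaws open and shut, and the axes are right-handed (so a half turn about x gives the same grasp; the last joint's range is limited). The gripper opens to 93 mm and grips with 3 to 60 N. Pads are 15 mm wide; open, the fingers measure 128 mm over their backs; the gripper's body (75 mm by 188 mm) begins 65 mm behind the grasp point.
Start: joints at [1.095, 0.116, 1.442, -0, 1.584, -0.038], TCP at [0.286, 0.611, 0.219] pointing down, gripper open.
Joint ranges: [-2.83, 2.83], [-0.83, 2.19], [0.07, 2.5], [-1.14, 4.28], [0.01, 3], [-2.97, 2.97]. Speed limits (rad/s): [1.89, 1.89, 2.22, 3.14, 3.14, 3.14].

### API

Orientations are given as a unit quaternion [w, x, y, z].
In Python, from plant import arm gives the robot as it stands.
- The arm moves only by the shell command python3 -m inch 'ROWS' [FORCE]. ROWS is JSON, a list of rows, each a list of 7 numbers: the shift along the tool's x, y, z in m, then the turn, a rotation vector about the tool's x, y, z in degrees, then the finger opening in m, from 0 to 0.093. A call has 1 to 20 rows; each row shifts and turns the commanded pose from where the row before left it, along the tool's axes as they then stand; what a row does not reach is not made up. A row lasts 1/12 s, in which the tool goes at most 41.7 mm and 7.16 degrees, less where a joint would pass 70% of its speed; a pose out of reach is approached as far as the arm can. A call is refused whole if a number of a shift passes 0.0417 or a number of a turn 7.16, either way. A call with a gripper value outside its range is refused whole. The fingers move at their own pace and stop on an object; FORCE is the grip in N (left out, the last holds). Time passes only in rows, so rows that do not move let the fingers close. It gives the time, the measured TCP pose, the force and the opening at its end, in the units of the state.
- arm.state(): the state, without advancing time (a new reading comes with each control period).
- arm.capture(name): name is "scene" or "top"; returns a dict with "pixels" (420x560x3 uint8, blue, green, red), "fx", "fy", "cx", "cy" (pixels), "pose" (4x4, takes a point from camera to world coordinates). Camera axes: x right, y down, z forward; pixel columns grow to the right and rows downward; lengths in m; the calibration is good to about 2 mm. A picture is of the moment at which its call begins. There is no depth.
- arm.hand_in(): hands the job in, once; it reports no verdict.
Trained networks look in a picture, given as the dict that the camera call returned (one of the last four; its "shot" number tells which), for a name from the list of things; names that differ only in an ending like _2 or _b are one class to them, and where a whole thing is asked for, a point or a joint stands for the part that bears it (a point fixed in the world has none). Each returns a list of dicts, best first, with "confidence" (0 to 1); they miss things now and then, are a little off and sometimes report something else, mostly with a low value. They report only what shows in the picture. A call takes as long as a camera call.
- arm.silhouettes(name, picture): "pixels" (420x560 bool, what is visible of it) and "at" ([row, column] in pixels, amid what is visible of it).
- arm.pinpoint(name, picture): "at" ([row, column] in pixels: a listed point, or the origin of a listed thing).
The state is a dict: "clock": time; "qpos": joint angles; "dq": joint speeds; "joint_torque": joint torques, N m; "position": TCP position; "tool_rot": TCP orientation; "force": force on the tool from outside, world axes, zero at the start; "ft_torque": the same for the moment, N m; "width": finger opening in m.
Only numpy, scipy, OpenCV 4.12 (cv2) and the standard library are available. Lean on these libraries where they do the work, as an engineer would, in place of code of your own. Each camera call takes 0.05 s, during which the arm holds its last target. There are 200 camera calls.

## Working session

There is one attempt and no reset: what is moved stays moved. The work goes in short steps, Python scripts to look and compute and a shell command to move; the robot and the scene stay as the last step left them, time stands still between calls to the robot, and variables do not carry over. Pictures are saved under pics/ and viewed, about 8 in all and at most 12, crops included, and the job is handed in when it is done.

```bash
ls; mkdir -p pics; cat > h.py <<'E'
import numpy as np, cv2
from plant import arm
def proj(p,c):
    T=np.linalg.inv(np.array(c["pose"])); q=T[:3,:3]@np.asarray(p,float)+T[:3,3]
    return np.array([c["fy"]*q[1]/q[2]+c["cy"], c["fx"]*q[0]/q[2]+c["cx"]])
def ray(at,z,c):
    P=np.array(c["pose"]); d=P[:3,:3]@np.array([(at[1]-c["cx"])/c["fx"],(at[0]-c["cy"])/c["fy"],1])
    o=P[:3,3]; return o+d*(z-o[2])/d[2]
E
python3 - <<'E'
from h import *
s=arm.state(); print({k:np.round(v,3).tolist() for k,v in s.items()})
Z=dict(prism_long=0,prism_short=0,rack=0,jig=0,bed_long=.012,bed_short=.012,clamp_pad=.052,clamp_grip=.052,wash_bottle=0,jar=0,carton=0)
for n in("scene","top"):
    c=arm.capture(n); cv2.imwrite(f"pics/{n}0.png",c["pixels"]); print(n,np.round(c["pose"],2).tolist())
    for k,z in Z.items():
        r=arm.pinpoint(k,c)[:2]
        print(k,[(np.round(a["at"]).tolist(),round(a["confidence"],2),np.round(ray(a["at"],z,c)[:2],3).tolist()) for a in r])
E
```

```text
pics
{'clock': 0.0, 'qpos': [1.095, 0.116, 1.442, 0.0, 1.584, -0.038], 'dq': [-0.0, 0.0, -0.0, -0.001, -0.001, 0.001], 'joint_torque': [-0.001, -72.126, -62.261, 0.078, 0.024, -0.0], 'position': [0.286, 0.611, 0.218], 'tool_rot': [0.69, 0.153, 0.69, -0.154], 'force': [-0.764, 0.084, -0.127], 'ft_torque': [-0.008, -0.011, -0.003], 'width': 0.093}
scene [[0.67, 0.56, -0.49, 1.18], [0.75, -0.51, 0.43, -0.5], [-0.0, -0.65, -0.76, 1.06], [0.0, 0.0, 0.0, 1.0]]
prism_long [([298.0, 205.0], 0.74, [0.6, -0.278])]
prism_short [([283.0, 230.0], 0.68, [0.606, -0.197])]
rack [([297.0, 220.0], 0.58, [0.625, -0.243])]
jig [([228.0, 298.0], 0.95, [0.59, 0.09])]
bed_long []
bed_short [([239.0, 284.0], 0.92, [0.6, 0.021])]
clamp_pad [([234.0, 283.0], 0.87, [0.605, 0.011])]
clamp_grip [([240.0, 260.0], 0.89, [0.578, -0.055]), ([230.0, 282.0], 0.46, [0.593, 0.016])]
wash_bottle [([302.0, 280.0], 0.89, [0.749, -0.13])]
jar [([176.0, 365.0], 0.89, [0.578, 0.427])]
carton [([141.0, 326.0], 0.75, [0.351, 0.461]), ([232.0, 285.0], 0.24, [0.573, 0.047])]
top [[-0.01, -0.99, 0.17, 0.35], [-1.0, 0.01, 0.0, 0.07], [-0.0, -0.17, -0.99, 1.2], [0.0, 0.0, 0.0, 1.0]]
prism_long [([200.0, 400.0], 0.82, [0.589, -0.276])]
prism_short [([193.0, 374.0], 0.55, [0.611, -0.199])]
rack [([189.0, 388.0], 0.65, [0.625, -0.241])]
jig [([202.0, 275.0], 0.88, [0.588, 0.094])]
bed_long [([207.0, 255.0], 0.8, [0.57, 0.153])]
bed_short [([200.0, 297.0], 0.62, [0.592, 0.03])]
clamp_pad [([194.0, 298.0], 0.7, [0.601, 0.029]), ([205.0, 331.0], 0.21, [0.567, -0.066])]
clamp_grip [([207.0, 327.0], 0.76, [0.56, -0.053]), ([206.0, 163.0], 0.51, [0.567, 0.411])]
wash_bottle [([144.0, 348.0], 0.68, [0.763, -0.128])]
jar [([206.0, 162.0], 0.83, [0.578, 0.428])]
carton [([278.0, 154.0], 0.81, [0.365, 0.444])]
```

```bash
python3 - <<'E'
import cv2
a=cv2.imread("pics/top0.png")[110:270,190:450]; cv2.imwrite("pics/t0c.png",cv2.resize(a,(780,480),interpolation=cv2.INTER_CUBIC))
E
```

```text
(no output)
```

View pics/t0c.png

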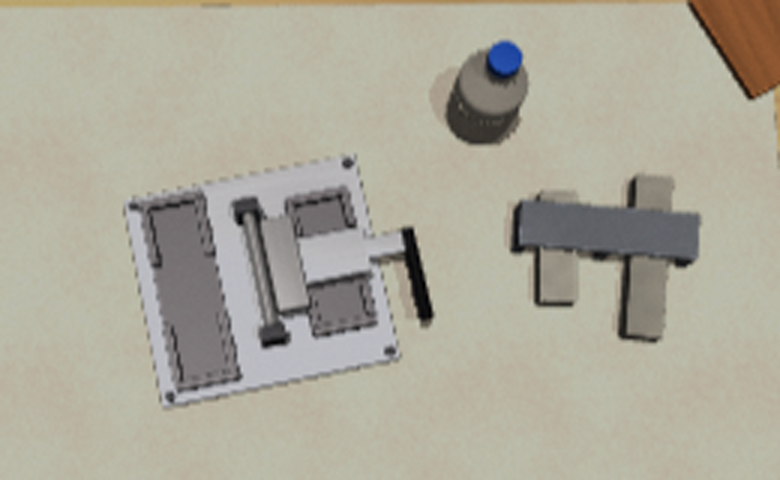

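View pics/scene0.png

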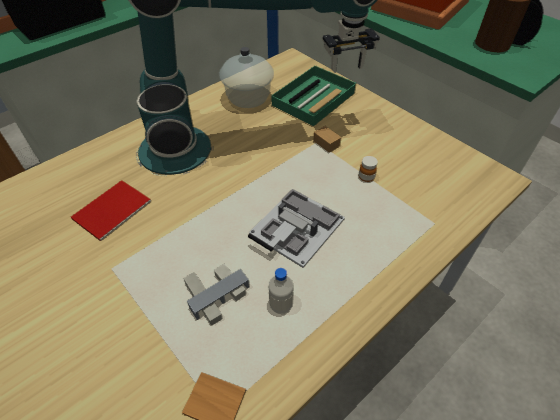

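The top crop shows the open bed on the left, and it is the long one. The hold-down arm lies on the short bed, with its handle at crop (418,275). The rack is at (607,232) and the long prism is in its right-hand lane, front end at (641,336). The scene view agrees. Next I'll turn the corner pixels into positions.

```bash
cat >> h.py <<'E'
from scipy.spatial.transform import Rotation as R
def Rt(s): q=s["tool_rot"]; return R.from_quat([q[1],q[2],q[3],q[0]])
def go(p,yaw_y=None,s=None):
    "tool-axis shift to grasp target: p = TCP target; yaw_y = wanted heading of jaw axis (rad, mod pi)"
    s=s or arm.state(); r=Rt(s); M=r.as_matrix()
    print("t",round(s["clock"],2),"pos",np.round(s["position"],4),"toolx",np.round(M[:,0],3),"jaw deg",round(np.degrees(np.arctan2(M[1,1],M[0,1])),2),"q",np.round(s["qpos"],2),"F",np.round(s["force"],1),"w",round(s["width"],4))
    if yaw_y is not None:
        d=yaw_y-np.arctan2(M[1,1],M[0,1]); d=(d+np.pi/2)%np.pi-np.pi/2
        want=np.column_stack([[0,0,-1],[np.cos(np.arctan2(M[1,1],M[0,1])+d),np.sin(np.arctan2(M[1,1],M[0,1])+d),0],[0,0,0]]);want[:,2]=np.cross(want[:,0],want[:,1])
        print("turn(tool deg)",np.round((r.inv()*R.from_matrix(want)).as_rotvec(degrees=True),2)); W=want
        print("shift in turned axes",np.round(W.T@(np.array(p)-s["position"]),4))
    print("shift in tool axes",np.round(M.T@(np.array(p)-s["position"]),4))
E
python3 - <<'E'
from h import *
c=arm.capture("top"); print(c["fx"])
def w(x,y,z): return ray((110+y/3-1/3,190+x/3-1/3),z,c)[:2]
def show(n,pts,z):
    P=np.array([w(x,y,z) for x,y in pts]); print(n,np.round(P,4).tolist(),"mean",np.round(P.mean(0),4)); return P
a=lambda v:np.round(np.degrees(np.arctan2(v[1],v[0])),1)
J=show("jig",[(127,203),(355,156),(400,360),(165,406)],.012); print(a(J[0]-J[3]),a(J[1]-J[2]),a(J[0]-J[1])-90,a(J[3]-J[2])-90,np.linalg.norm(J[0]-J[3]),np.linalg.norm(J[0]-J[1]))
Rk=show("roof",[(518,203),(699,215),(697,262),(518,250)],.042); print(a(Rk[0]-Rk[1])-90)
P=show("plong",[(622,333),(660,338),(634,177),(673,178)],.03); print(a(P[2]-P[0]),a(P[3]-P[1]),np.linalg.norm(P[2]-P[0]),np.linalg.norm(P[1]-P[0]))
B=show("bar",[(407,230),(428,318)],.057); print(a(B[0]-B[1]))
L=show("bedlong top outer",[(147,200),(203,192),(240,378),(182,388)],.034); print(a(L[0]-L[3]))
for k in("jig","prism_long","rack","bed_long"):
  for n in("top","scene"):
    m=arm.silhouettes(k,arm.capture(n)) 
    if m:
        cc=arm.capture(n); z=dict(jig=.012,prism_long=.03,rack=.042,bed_long=.034)[k]
        q=np.argwhere(m[0]["pixels"]); W=np.array([ray(t,z,cc)[:2] for t in q]).astype(np.float32)
        print(k,n,round(m[0]["confidence"],2),len(q),cv2.minAreaRect(W))
E
```

```text
413.9632497485449
jig [[0.66, 0.2209], [0.7064, -0.0051], [0.5017, -0.0451], [0.4588, 0.1817]] mean [0.5817 0.0881]
11.0 11.0 11.599999999999994 10.700000000000003 0.2049733598598985 0.23078908357977906
roof [[0.6492, -0.1593], [0.6361, -0.3326], [0.59, -0.3278], [0.603, -0.1574]] mean [ 0.6196 -0.2443]
-4.299999999999997
plong [[0.5238, -0.2559], [0.5187, -0.2919], [0.6777, -0.2758], [0.6764, -0.3138]] mean [ 0.5991 -0.2844]
-7.4 -7.9 0.1551715939892265 0.03634620235196235
bar [[0.6198, -0.0502], [0.5352, -0.0678]] mean [ 0.5775 -0.059 ]
11.7
bedlong top outer [[0.657, 0.1988], [0.6646, 0.1445], [0.4827, 0.1089], [0.4736, 0.1637]] mean [0.5695 0.154 ]
10.8
jig top 0.91 3647 ((0.5881263017654419, 0.07064419239759445), (0.2101033627986908, 0.27392709255218506), 11.268706321716309)
jig scene 0.93 2437 ((0.5880053043365479, 0.08243820071220398), (0.2171161025762558, 0.24979569017887115), 11.669651985168457)
prism_long top 0.96 534 ((0.598961353302002, -0.2823230028152466), (0.04202129691839218, 0.16340471804141998), 82.95006561279297)
prism_long scene 0.9 598 ((0.6065728068351746, -0.28848230838775635), (0.041901640594005585, 0.17474421858787537), 83.47069549560547)
rack top 0.72 991 ((0.6204449534416199, -0.24116250872612), (0.17777110636234283, 0.05380218103528023), 84.64690399169922)
rack scene 0.9 1068 ((0.633206844329834, -0.248935729265213), (0.1778726726770401, 0.06599456816911697), 85.33100128173828)
bed_long top 0.73 1429 ((0.569505512714386, 0.15974640846252441), (0.19085422158241272, 0.06456008553504944), 11.262336730957031)
bed_long scene 0.91 998 ((0.5757783651351929, 0.1532209813594818), (0.19310563802719116, 0.07641028612852097), 11.167643547058105)
```

```bash
python3 - <<'E'
from h import *
go([.559,-.279,.12],np.radians(82.7))
E
```

```text
t 2.45 pos [0.2861 0.6113 0.2186] toolx [-0. -0. -1.] jaw deg 64.92 q [ 1.1   0.12  1.44  0.    1.58 -0.04] F [-0.4 -0.  -0.7] w 0.0931
turn(tool deg) [-1.778e+01 -0.000e+00  1.000e-02]
shift in turned axes [ 0.0986 -0.8484  0.3838]
shift in tool axes [ 0.0987 -0.6907  0.6246]
```

```bash
python3 -m inch '[[0,0,0,-5.92,0,0,0.06],[0,0,0,-5.92,0,0,0.06],[0,0,0,-5.92,0,0,0.06],[0,-0.035,0.016,0,0,0,0.06],[0,-0.035,0.016,0,0,0,0.06],[0,-0.035,0.016,0,0,0,0.06],[0,-0.035,0.016,0,0,0,0.06],[0,-0.035,0.016,0,0,0,0.06],[0,-0.035,0.016,0,0,0,0.06],[0,-0.035,0.016,0,0,0,0.06],[0,-0.035,0.016,0,0,0,0.06],[0,-0.035,0.016,0,0,0,0.06],[0,-0.035,0.016,0,0,0,0.06],[0,-0.035,0.016,0,0,0,0.06],[0,-0.035,0.016,0,0,0,0.06],[0,-0.035,0.016,0,0,0,0.06],[0,-0.035,0.016,0,0,0,0.06],[0,-0.035,0.016,0,0,0,0.06],[0,-0.035,0.016,0,0,0,0.06],[0,-0.035,0.016,0,0,0,0.06]]' 30; python3 - <<'E'
from h import *
go([.559,-.279,.12],np.radians(82.7))
E
```

```text
clock: 4.12
position: [0.4802, -0.0155, 0.219]
tool_rot: [0.706, 0.045, 0.705, -0.045]
force: [0.7, 0.5, 0.1]
width: 0.0601
t 4.12 pos [ 0.4802 -0.0155  0.219 ] toolx [ 0.001 -0.    -1.   ] jaw deg 82.66 q [-0.09 -0.32  1.84  0.    1.62 -1.53] F [0.7 0.5 0.1] w 0.0601
turn(tool deg) [-0.04  0.05 -0.  ]
shift in turned axes [ 0.099  -0.2513  0.1117]
shift in tool axes [ 0.0991 -0.2513  0.1117]
```

```bash
python3 -m inch '[[0.0125,-0.031,0.014,0,0,0,0.06],[0.0125,-0.031,0.014,0,0,0,0.06],[0.0125,-0.031,0.014,0,0,0,0.06],[0.0125,-0.031,0.014,0,0,0,0.06],[0.0125,-0.031,0.014,0,0,0,0.06],[0.0125,-0.031,0.014,0,0,0,0.06],[0.0125,-0.031,0.014,0,0,0,0.06],[0.0125,-0.031,0.014,0,0,0,0.06],[0,0,0,0,0,0,0.06],[0,0,0,0,0,0,0.06]]' 30; python3 - <<'E'
from h import *
go([.559,-.279,.005],np.radians(82.7))
a=[]
for n in("top","scene"):
    c=arm.capture(n); r,k=np.round(proj([.56,-.27,.03],c)).astype(int)
    d=c["pixels"].copy()
    for X in(-.08,-.042,.08):
      for Y in(-.018,.018):
        t=np.radians(-7.3); p=np.array([.599,-.284])+X*np.array([np.cos(t),np.sin(t)])+Y*np.array([-np.sin(t),np.cos(t)])
        q=np.round(proj([*p,.03],c)).astype(int); d[q[0],q[1]]=(0,0,255)
    a.append(cv2.resize(d[r-60:r+60,k-50:k+50],(400,480),interpolation=cv2.INTER_NEAREST))
cv2.imwrite("pics/g1.png",np.hstack(a))
E
```

```text
clock: 4.95
position: [0.5592, -0.2749, 0.1173]
tool_rot: [0.705, 0.046, 0.706, -0.046]
force: [0.5, -0.0, 0.9]
width: 0.0602
t 4.95 pos [ 0.5592 -0.2749  0.1173] toolx [-0.002  0.001 -1.   ] jaw deg 82.56 q [-0.5   0.05  1.68  0.    1.42 -1.94] F [ 0.5 -0.   0.9] w 0.0602
turn(tool deg) [-0.14 -0.12 -0.05]
shift in turned axes [ 0.1123 -0.0041  0.0003]
shift in tool axes [ 0.1123 -0.0042  0.0006]
```

View pics/g1.png

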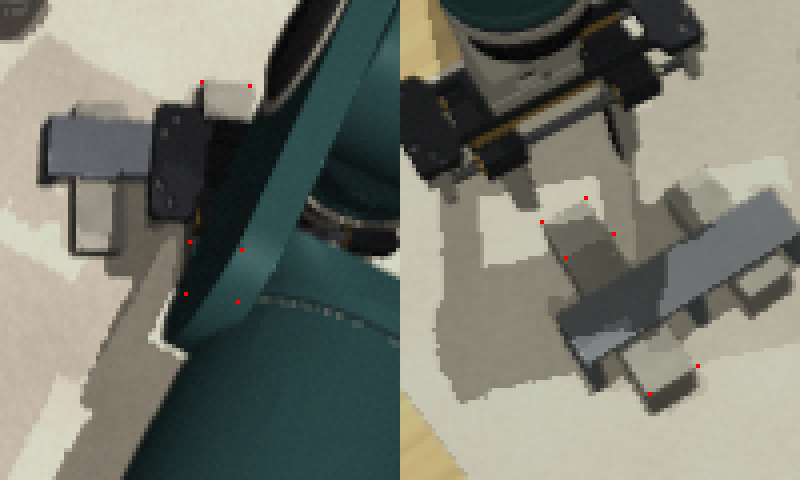

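The scene panel (right) shows my model's red marks on the prism's top corners, front at (542,222) and (585,198), rear at (650,393) and (697,365). The pose holds, so I'll descend and grip.

```bash
python3 -m inch '[[0.028,-0.002,0,0,0,0,0.06],[0.028,-0.002,0,0,0,0,0.06],[0.028,0,0,0,0,0,0.06],[0.018,0,0,0,0,0,0.06],[0.008,0,0,0,0,0,0.06],[0,0,0,0,0,0,0.06],[0,0,0,0,0,0,0.03],[0,0,0,0,0,0,0.03],[0,0,0,0,0,0,0.03],[0,0,0,0,0,0,0.03],[0,0,0,0,0,0,0.03]]' 30; python3 - <<'E'
from h import *
go([.559,-.279,.005],np.radians(82.7))
E
```

```text
clock: 5.97
position: [0.5596, -0.2783, 0.0101]
tool_rot: [0.706, 0.045, 0.705, -0.046]
force: [-0.9, -1.7, 7.2]
width: 0.0357
t 5.97 pos [ 0.5596 -0.2783  0.0101] toolx [ 0.002 -0.001 -1.   ] jaw deg 82.66 q [-0.5   0.14  1.76 -0.    1.23 -1.94] F [-0.9 -1.7  7.2] w 0.0357
turn(tool deg) [-0.04  0.1   0.07]
shift in turned axes [ 0.0051 -0.0008 -0.0005]
shift in tool axes [ 0.0051 -0.0008 -0.0005]
```

```bash
python3 -m inch '[[-0.001,0,-0.005,0,0,0,0.03],[0,0,-0.01,0,0,0,0.03],[0,0,-0.012,0,0,0,0.03],[0,0,-0.012,0,0,0,0.03],[0,0,-0.012,0,0,0,0.03],[0,0,-0.012,0,0,0,0.03],[0,0,-0.012,0,0,0,0.03],[0,0,-0.012,0,0,0,0.03],[0,0,-0.012,0,0,0,0.03],[0,0,-0.01,0,0,0,0.03],[0,0,-0.006,0,0,0,0.03],[0,0,0,0,0,0,0.03],[0,0,0,0,0,0,0.06],[0,0,0,0,0,0,0.06],[0,0,0,0,0,0,0.06]]' 30; python3 - <<'E'
from h import *
go([.559,-.279,.005],np.radians(82.7))
E
```

```text
clock: 7.22
position: [0.4444, -0.2628, 0.0092]
tool_rot: [0.705, 0.045, 0.706, -0.045]
force: [-0.1, 0.8, -0.2]
width: 0.0518
t 7.22 pos [ 0.4444 -0.2628  0.0092] toolx [-0.001  0.001 -1.   ] jaw deg 82.67 q [-0.58 -0.09  2.   -0.    1.23 -2.03] F [-0.1  0.8 -0.2] w 0.0518
turn(tool deg) [-0.03 -0.06 -0.03]
shift in turned axes [ 0.0042 -0.0015  0.1158]
shift in tool axes [ 0.004  -0.0014  0.1158]
```

```bash
python3 -m inch '[[-0.02,0,0,0,0,0,0.06],[-0.04,0,0,0,0,0,0.06],[-0.04,0,0.01,0,0,0,0.06],[-0.02,0,0.02,0,0,0,0.06],[0,0,0.012,0,0,0,0.06],[0,0,0,0,0,0,0.06],[0,0,0,0,0,0,0.06]]' 30; python3 - <<'E'
from h import *
go([.486,-.268,.008],np.radians(82.7))
a=[]
for n in("top","scene"):
    c=arm.capture(n); r,k=np.round(proj([.48,-.26,.03],c)).astype(int)
    m=arm.silhouettes("prism_long",c)[:1]; print(n,[(round(x["confidence"],2),x["at"],cv2.minAreaRect(np.array([ray(t,.03,c)[:2] for t in np.argwhere(x["pixels"])],np.float32))) for x in m],[np.round(ray(x["at"],0,c),3).tolist() for x in arm.pinpoint("prism_long",c)[:1]])
    d=c["pixels"].copy()
    for X in(-.08,.08):
      for Y in(-.018,.018):
        t=np.radians(-7.3); p=np.array([.486,-.268])+X*np.array([np.cos(t),np.sin(t)])+Y*np.array([-np.sin(t),np.cos(t)])
        q=np.round(proj([*p,.03],c)).astype(int); d[q[0],q[1]]=(0,0,255)
    a.append(cv2.resize(d[r-60:r+60,k-50:k+50],(400,480),interpolation=cv2.INTER_NEAREST))
cv2.imwrite("pics/g2.png",np.hstack(a))
E
```

```text
clock: 7.8
position: [0.4863, -0.2681, 0.1286]
tool_rot: [0.705, 0.045, 0.706, -0.045]
force: [-0.6, -0.1, -0.8]
width: 0.0599
t 7.8 pos [ 0.4863 -0.2681  0.1286] toolx [-0.002  0.001 -1.   ] jaw deg 82.71 q [-0.55 -0.11  1.81 -0.    1.44 -1.99] F [-0.6 -0.1 -0.8] w 0.0599
turn(tool deg) [ 0.01 -0.1  -0.04]
shift in turned axes [ 0.1206  0.     -0.0003]
shift in tool axes [ 1.206e-01 -1.000e-04 -1.000e-04]
top [(0.39, [240.0, 391.6], ((0.46943438053131104, -0.24830184876918793), (0.015018610283732414, 0.039280813187360764), 73.23052215576172))] [[0.479, -0.266, 0.0]]
scene [(0.89, [269.4, 182.4], ((0.49352219700813293, -0.2704719007015228), (0.039718788117170334, 0.17718687653541565), 81.97480010986328))] [[0.482, -0.26, 0.0]]
```

View pics/g2.png

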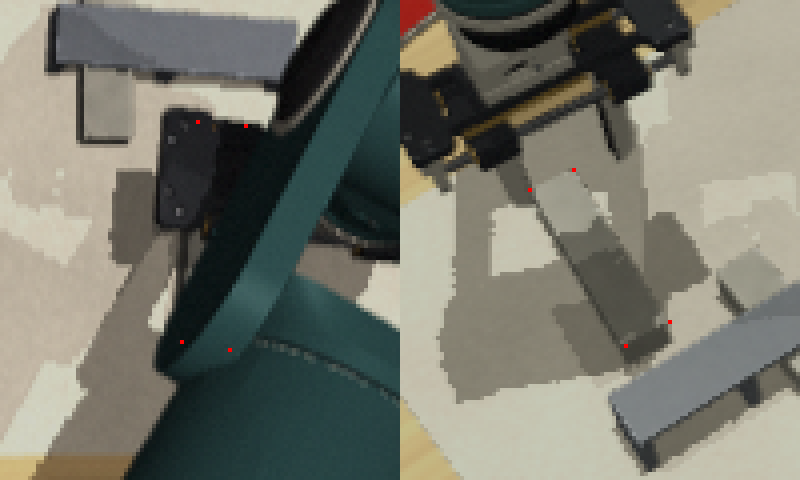

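The scene panel shows the prism lying clear of the roof on the bench. Its rear corners (625,345) and (668,322) sit on my marks, so I'll take it again at its middle.

```bash
python3 -m inch '[[0.03,0,0,0,0,0,0.06],[0.04,0,0,0,0,0,0.06],[0.03,0,0,0,0,0,0.06],[0.015,0,0,0,0,0,0.06],[0.008,0,0,0,0,0,0.06],[0,0,0,0,0,0,0.06],[0,0,0,0,0,0,0.06]]' 45; python3 - <<'E'
from h import *
go([.486,-.268,.005],np.radians(82.7))
E
```

```text
clock: 8.68
position: [0.4869, -0.2686, 0.0074]
tool_rot: [0.706, 0.045, 0.706, -0.045]
force: [-0.5, -0.2, 0.5]
width: 0.0601
t 8.68 pos [ 0.4869 -0.2686  0.0074] toolx [ 0. -0. -1.] jaw deg 82.67 q [-0.55 -0.    1.92 -0.    1.22 -1.99] F [-0.5 -0.2  0.5] w 0.0601
turn(tool deg) [-0.03  0.03  0.01]
shift in turned axes [ 0.0024  0.0005 -0.001 ]
shift in tool axes [ 0.0024  0.0005 -0.001 ]
```

```bash
python3 -m inch '[[0.002,0,0,0,0,0,0.06],[0,0,0,0,0,0,0.03],[0,0,0,0,0,0,0.03],[0,0,0,0,0,0,0.03],[0,0,0,0,0,0,0.03],[0,0,0,0,0,0,0.03],[0,0,0,0,0,0,0.03]]' 45; python3 - <<'E'
from h import *
go([.572,.158,.12],np.radians(101.2))
E
python3 -m inch '[[-0.01,0,0,0,0,0,0.03],[-0.03,0,0,0,0,0,0.03],[-0.04,0,0,0,0,0,0.03],[-0.04,0,0,0,0,0,0.03],[-0.03,0,0,0,0,0,0.03],[0,0,0,0,0,0,0.03]]' 45; python3 - <<'E'
from h import *
go([.572,.158,.12],np.radians(101.2))
E
```

```text
clock: 9.27
position: [0.4868, -0.2686, 0.0051]
tool_rot: [0.706, 0.045, 0.706, -0.045]
force: [-0.7, 0.8, 4.7]
width: 0.0354
t 9.27 pos [ 0.4868 -0.2686  0.0051] toolx [ 0. -0. -1.] jaw deg 82.67 q [-0.55  0.    1.92 -0.    1.22 -1.99] F [-0.7  0.8  4.7] w 0.0354
turn(tool deg) [-18.53   0.02   0.02]
shift in turned axes [-0.1149  0.4019  0.1664]
shift in tool axes [-0.1151  0.4339  0.0301]
clock: 9.77
position: [0.4884, -0.2694, 0.1622]
tool_rot: [0.708, 0.044, 0.703, -0.047]
force: [1.1, 0.2, -2.1]
width: 0.036
t 9.77 pos [ 0.4884 -0.2694  0.1622] toolx [ 0.007 -0.004 -1.   ] jaw deg 82.68 q [-0.55 -0.13  1.77  0.    1.48 -1.99] F [ 1.1  0.2 -2.1] w 0.036
turn(tool deg) [-18.52   0.41   0.27]
shift in turned axes [0.0422 0.403  0.1651]
shift in tool axes [0.0409 0.4347 0.0282]
```

```bash
cat >> h.py <<'E'
from scipy.optimize import minimize
def fit(masks,box,x0):
    "masks: [(mask,cam)], box=(lx,ly,z0,z1); maximise IoU of the projected box (8x supersampled edges by blur)"
    lx,ly,z0,z1=box
    def iou(v):
        t=0
        for m,c in masks:
            C=[proj([v[0]+X*np.cos(v[2])-Y*np.sin(v[2]),v[1]+X*np.sin(v[2])+Y*np.cos(v[2]),z],c)[::-1] for X in(-lx/2,lx/2) for Y in(-ly/2,ly/2) for z in(z0,z1)]
            h=cv2.convexHull(np.array(C,np.float32)); im=np.zeros((1680,2240),np.uint8)
            cv2.fillConvexPoly(im,np.round((h+.5)*4).astype(np.int32),1)
            a=cv2.resize(im.astype(np.float32),(560,420),interpolation=cv2.INTER_AREA)
            t+=np.minimum(a,m).sum()/np.maximum(a,m).sum()
        return -t/len(masks)
    S=np.array([x0]*4)+np.vstack([np.zeros(3),np.diag([.006,.006,.05])])
    r=minimize(iou,x0,method="Nelder-Mead",options=dict(initial_simplex=S,xatol=2e-4,fatol=1e-4)); return r.x,-r.fun
E
python3 - <<'E'
from h import *
M={}
for n in("top","scene"):
    c=arm.capture(n); cv2.imwrite(f"pics/{n}3.png",c["pixels"])
    m=arm.silhouettes("bed_long",c)
    if m: M[n]=(m[0]["pixels"].astype(np.float32),c); print(n,m[0]["confidence"])
    p=arm.pinpoint("bed_long",c); print([np.round(ray(a["at"],.012,c),3).tolist() for a in p[:1]])
for k in M: print(k,fit([M[k]],(.188,.062,.012,.034),[.572,.159,.195]))
print(fit(list(M.values()),(.188,.062,.012,.034),[.572,.159,.195]))
go([.572,.158,.12],np.radians(101.2))
c=M["top"][1] if "top" in M else arm.capture("top")
a=c["pixels"][130:250,220:360]; cv2.imwrite("pics/t3.png",cv2.resize(a,(700,600),interpolation=cv2.INTER_CUBIC))
E
```

```text
top 0.9
[[0.567, 0.162, 0.012]]
scene 0.88
[[0.575, 0.156, 0.012]]
top (array([0.57155504, 0.15874981, 0.19761017]), np.float64(0.9627747535705566))
scene (array([0.5669715 , 0.1603091 , 0.18645202]), np.float64(0.8986175060272217))
(array([0.57072762, 0.15926846, 0.19938691]), np.float64(0.9213964939117432))
t 10.07 pos [ 0.486  -0.268   0.1528] toolx [-0.002  0.001 -1.   ] jaw deg 82.67 q [-0.55 -0.12  1.78  0.    1.48 -1.99] F [-0.  -0.1 -4. ] w 0.0357
turn(tool deg) [-18.53  -0.14  -0.09]
shift in turned axes [0.0328 0.4012 0.1671]
shift in tool axes [0.0332 0.4335 0.031 ]
```

View pics/t3.png

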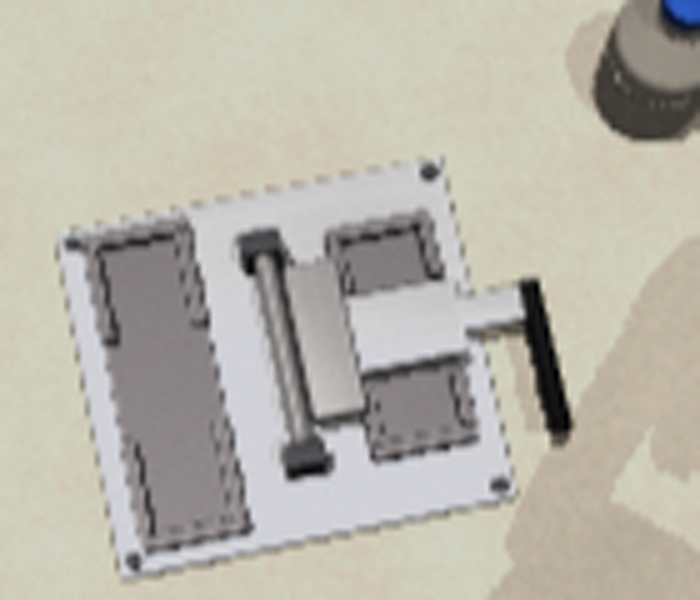

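Top view: the open long bed runs from (140,235) to (200,540), and the clamp still lies to the right with its handle at (548,360). The fit puts the bed centre at about (0.571, 0.159) with 11.3° yaw. I'll carry the prism over.

```bash
python3 -m inch '[[0,0,0,-6.2,0,0,0.03],[0,0,0,-6.2,0,0,0.03],[0,0,0,-6.25,0,0,0.03],[0,0.02,0.008,0,0,0,0.03],[0,0.034,0.0142,0,0,0,0.03],[0,0.034,0.0142,0,0,0,0.03],[0,0.034,0.0142,0,0,0,0.03],[0,0.034,0.0142,0,0,0,0.03],[0,0.034,0.0142,0,0,0,0.03],[0,0.034,0.0142,0,0,0,0.03],[0,0.034,0.0142,0,0,0,0.03],[0,0.034,0.0142,0,0,0,0.03],[0,0.034,0.0142,0,0,0,0.03],[0,0.034,0.0142,0,0,0,0.03],[0,0.034,0.0142,0,0,0,0.03],[0.02,0.007,0.003,0,0,0,0.03],[0.03,0,0,0,0,0,0.03],[0.01,0,0,0,0,0,0.03],[0,0,0,0,0,0,0.03],[0,0,0,0,0,0,0.03]]' 45; python3 - <<'E'
from h import *
go([.571,.159,.06],np.radians(101.3))
s=arm.state(); z=s["position"][2]-.0051
c=arm.capture("scene"); m=arm.silhouettes("prism_long",c)[0]; print(m["confidence"],m["pixels"].sum())
t=arm.capture("top"); mt=arm.silhouettes("prism_long",t)[:1]; print([(x["confidence"],x["pixels"].sum()) for x in mt])
print(fit([(m["pixels"].astype(np.float32),c)],(.16,.036,z,z+.03),[s["position"][0],s["position"][1],.197]))
a=[]
for n,cc in(("t",t),("s",c)):
    d=cc["pixels"].copy(); r,k=np.round(proj([.571,.159,.05],cc)).astype(int)
    a.append(cv2.resize(d[r-50:r+50,k-40:k+40],(400,500),interpolation=cv2.INTER_CUBIC))
cv2.imwrite("pics/g4.png",np.hstack(a))
E
```

```text
clock: 11.73
position: [0.5716, 0.1572, 0.0944]
tool_rot: [0.703, -0.07, 0.704, 0.07]
force: [0.3, 0.9, -2.4]
width: 0.0361
t 11.73 pos [0.5716 0.1572 0.0944] toolx [-0.002 -0.    -1.   ] jaw deg 101.3 q [ 0.23  0.    1.77 -0.    1.38 -1.54] F [ 0.3  0.9 -2.4] w 0.0361
turn(tool deg) [-0.   -0.09  0.  ]
shift in turned axes [ 0.0344  0.0019 -0.0002]
shift in tool axes [ 0.0344  0.0019 -0.0001]
0.58 353
[(0.46, np.int64(162))]
(array([0.5731743 , 0.16030587, 0.15746445]), np.float64(0.45701539516448975))
```

View pics/g4.png

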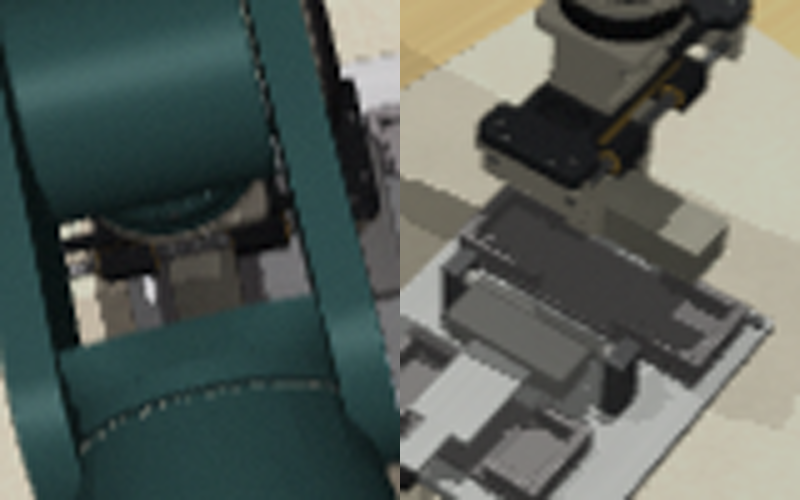

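```bash
python3 -m inch '[[0.015,0.002,0,0,0,0,0.03],[0.02,0,0,0,0,0,0.03],[0.012,0,0,0,0,0,0.03],[0,0,0,0,0,0,0.03],[0,0,0,0,0,0,0.03],[0,0,0,0,0,0,0.03]]' 45; python3 - <<'E'
from h import *
go([.571,.159,.024],np.radians(101.3))
s=arm.state(); z=s["position"][2]-.0051; y=np.radians(11.3)
c=arm.capture("scene"); d=cv2.resize(c["pixels"],None,fx=6,fy=6,interpolation=cv2.INTER_CUBIC)
def box(x,yy,lx,ly,z0,z1,col):
    for zz in(z0,z1):
        P=[]
        for X,Y in((-1,-1),(1,-1),(1,1),(-1,1)):
            q=proj([x+X*lx/2*np.cos(y)-Y*ly/2*np.sin(y),yy+X*lx/2*np.sin(y)+Y*ly/2*np.cos(y),zz],c); P.append(q[::-1]*6+3)
        cv2.polylines(d,[np.round(P).astype(np.int32)],True,col,1)
box(*s["position"][:2],.16,.036,z,z+.03,(0,0,255)); box(.571,.159,.188,.062,.034,.034,(0,255,0))
r,k=np.round(proj([.571,.159,.03],c)*6).astype(int); cv2.imwrite("pics/g5.png",d[r-260:r+260,k-380:k+380])
E
```

```text
clock: 12.43
position: [0.572, 0.1596, 0.0489]
tool_rot: [0.704, -0.07, 0.703, 0.07]
force: [0.6, -0.2, -3.4]
width: 0.0357
t 12.43 pos [0.572  0.1596 0.0489] toolx [ 0.001  0.    -1.   ] jaw deg 101.32 q [ 0.23  0.04  1.81 -0.    1.3  -1.54] F [ 0.6 -0.2 -3.4] w 0.0357
turn(tool deg) [0.02 0.07 0.  ]
shift in turned axes [ 0.0249 -0.0004 -0.0011]
shift in tool axes [ 0.0249 -0.0004 -0.0012]
```

View pics/g5.png

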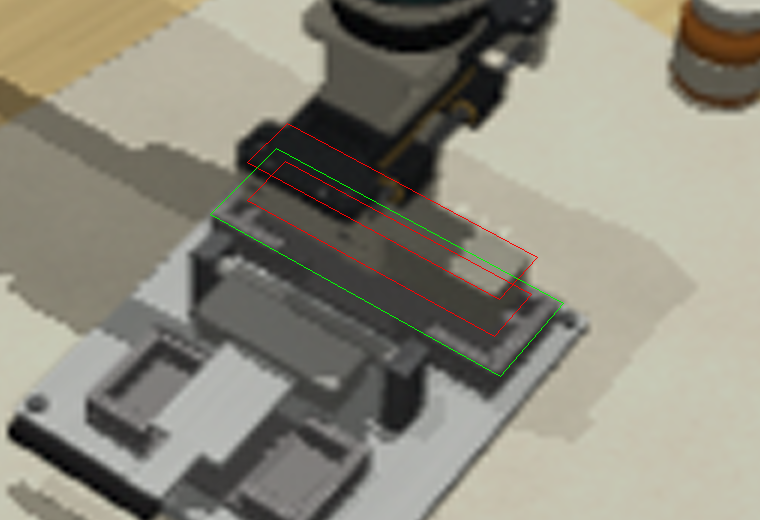

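The overlay shows the prism's end edge at (490,293)–(528,262), about 4 mm short of my prediction. The bed's corner is also about 2–3 mm short, so the prism sits only about 2 mm towards -x in the bed. I'll shift it 2 mm and lower it.

```bash
python3 -m inch '[[0,0,0.002,0,0,0,0.03],[0.006,0,0,0,0,0,0.03],[0.008,0,0,0,0,0,0.03],[0.006,0,0,0,0,0,0.03],[0.003,0,0,0,0,0,0.03],[0.002,0,0,0,0,0,0.03],[0,0,0,0,0,0,0.03]]' 45; python3 - <<'E'
from h import *
go([.571,.159,.024],np.radians(101.3))
E
```

```text
clock: 13.07
position: [0.5732, 0.16, 0.0231]
tool_rot: [0.703, -0.07, 0.704, 0.07]
force: [-6.3, -1.5, 7.2]
width: 0.0355
t 13.07 pos [0.5732 0.16   0.0231] toolx [-0.001 -0.    -1.   ] jaw deg 101.33 q [ 0.23  0.07  1.82 -0.    1.25 -1.54] F [-6.3 -1.5  7.2] w 0.0355
turn(tool deg) [ 0.03 -0.04  0.01]
shift in turned axes [-0.0009 -0.0005 -0.0024]
shift in tool axes [-0.0009 -0.0005 -0.0024]
```

```bash
python3 -m inch '[[0,0,-0.001,0,0,0,0.03],[0,0,0,0,0,0,0.05],[0,0,0,0,0,0,0.055],[0,0,0,0,0,0,0.055],[0,0,0,0,0,0,0.055],[-0.01,0,0,0,0,0,0.055],[-0.02,0,0,0,0,0,0.055],[-0.04,0,0,0,0,0,0.055],[-0.04,0,0,0,0,0,0.055],[-0.01,-0.02,0,0,0,0,0.055],[0,-0.04,0,0,0,0,0.055],[0,-0.04,0,0,0,0,0.055],[0,-0.04,0,0,0,0,0.055],[0,-0.04,-0.01,0,0,0,0.055],[0,-0.03,-0.02,0,0,0,0.055],[0,-0.005,-0.02,0,0,0,0.055],[0,0,0,0,0,0,0.055],[0,0,0,0,0,0,0.055]]' 45; python3 - <<'E'
from h import *
go([.564,-.061,.033],np.radians(101.3))
a=[]
for n in("top","scene"):
    c=arm.capture(n); print([(round(x["confidence"],2),np.round(ray(x["at"],.052,c),3).tolist()) for x in arm.pinpoint("clamp_grip",c)[:1]],[np.round(ray(x["at"],.018,c),3).tolist() for x in arm.pinpoint("prism_long",c)[:1]])
    d=cv2.resize(c["pixels"],None,fx=5,fy=5,interpolation=cv2.INTER_CUBIC); r,k=np.round(proj([.57,.06,.05],c)*5).astype(int); 
    p=np.round(proj([.564,-.061,.052],c)*5+2).astype(int); cv2.circle(d,(int(p[1]),int(p[0])),4,(0,0,255),1)
    a.append(d[r-260:r+260,k-200:k+200])
cv2.imwrite("pics/g6.png",np.hstack(a))
E
```

```text
clock: 14.57
position: [0.5654, -0.0615, 0.1436]
tool_rot: [0.704, -0.069, 0.703, 0.069]
force: [-1.1, 0.2, -1.0]
width: 0.0552
t 14.57 pos [ 0.5654 -0.0615  0.1436] toolx [ 0.001 -0.    -1.   ] jaw deg 101.24 q [-0.15 -0.09  1.77  0.    1.46 -1.92] F [-1.1  0.2 -1. ] w 0.0552
turn(tool deg) [-0.06  0.06  0.01]
shift in turned axes [ 0.1106  0.0007 -0.0013]
shift in tool axes [ 0.1106  0.0008 -0.0014]
[(0.59, [0.567, -0.069, 0.052])] [[0.555, 0.166, 0.018]]
[(0.72, [0.568, -0.055, 0.052])] [[0.573, 0.156, 0.018]]
```

View pics/g6.png

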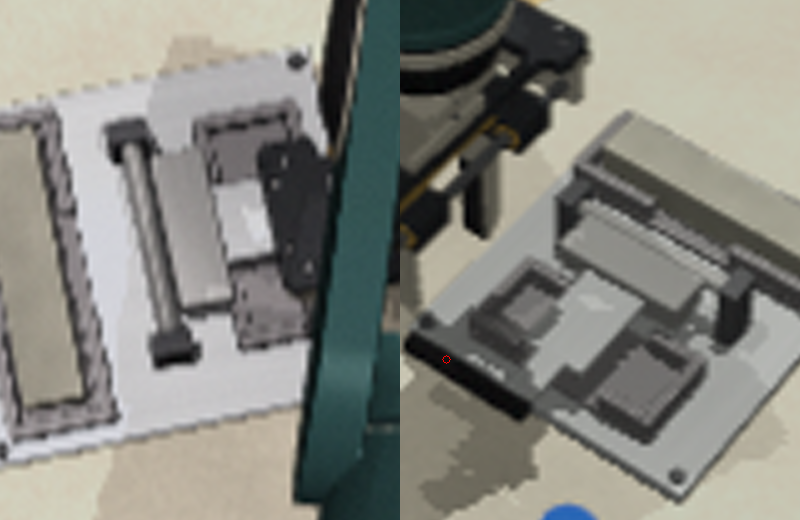

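The left panel shows the prism lying within the bed walls. In the right panel, the predicted grip point (446,359) is on the black bar. I'll take the bar.

```bash
python3 -m inch '[[0.03,0.0005,-0.001,0,0,0,0.036],[0.03,0,0,0,0,0,0.036],[0.025,0,0,0,0,0,0.036],[0.015,0,0,0,0,0,0.036],[0.01,0,0,0,0,0,0.036],[0,0,0,0,0,0,0.036],[0,0,0,0,0,0,0.036],[0,0,0,0,0,0,0.005],[0,0,0,0,0,0,0.005],[0,0,0,0,0,0,0.005],[0,0,0,0,0,0,0.005],[0,0,0,0,0,0,0.005],[0,0,0,0,0,0,0.005]]' 40; python3 - <<'E'
from h import *
go([.564,-.061,.033],np.radians(101.3))
E
```

```text
clock: 15.95
position: [0.5651, -0.0612, 0.0334]
tool_rot: [0.704, -0.07, 0.703, 0.069]
force: [1.2, -5.5, 2.2]
width: 0.0129
t 15.95 pos [ 0.5651 -0.0612  0.0334] toolx [ 0.001 -0.001 -1.   ] jaw deg 101.32 q [-0.15 -0.    1.87 -0.    1.27 -1.92] F [ 1.2 -5.5  2.2] w 0.0129
turn(tool deg) [0.02 0.07 0.09]
shift in turned axes [ 0.0004  0.0004 -0.001 ]
shift in tool axes [ 0.0004  0.0004 -0.001 ]
```

```bash
python3 - <<'E'
import numpy as np
a=np.radians(np.r_[0,2.5,np.arange(7.5,178,5),180]); y=.145*(1-np.cos(a));x=-.145*np.sin(a)
print(len(a)-1,[[round(p,4),round(q,4)] for p,q in zip(np.diff(x),np.diff(y))])
E
```

```text
37 [[np.float64(-0.0063), np.float64(0.0001)], [np.float64(-0.0126), np.float64(0.0011)], [np.float64(-0.0125), np.float64(0.0022)], [np.float64(-0.0122), np.float64(0.0033)], [np.float64(-0.0119), np.float64(0.0043)], [np.float64(-0.0115), np.float64(0.0053)], [np.float64(-0.011), np.float64(0.0063)], [np.float64(-0.0104), np.float64(0.0073)], [np.float64(-0.0097), np.float64(0.0081)], [np.float64(-0.0089), np.float64(0.0089)], [np.float64(-0.0081), np.float64(0.0097)], [np.float64(-0.0073), np.float64(0.0104)], [np.float64(-0.0063), np.float64(0.011)], [np.float64(-0.0053), np.float64(0.0115)], [np.float64(-0.0043), np.float64(0.0119)], [np.float64(-0.0033), np.float64(0.0122)], [np.float64(-0.0022), np.float64(0.0125)], [np.float64(-0.0011), np.float64(0.0126)], [np.float64(0.0), np.float64(0.0126)], [np.float64(0.0011), np.float64(0.0126)], [np.float64(0.0022), np.float64(0.0125)], [np.float64(0.0033), np.float64(0.0122)], [np.float64(0.0043), np.float64(0.0119)], [np.float64(0.0053), np.float64(0.0115)], [np.float64(0.0063), np.float64(0.011)], [np.float64(0.0073), np.float64(0.0104)], [np.float64(0.0081), np.float64(0.0097)], [np.float64(0.0089), np.float64(0.0089)], [np.float64(0.0097), np.float64(0.0081)], [np.float64(0.0104), np.float64(0.0073)], [np.float64(0.011), np.float64(0.0063)], [np.float64(0.0115), np.float64(0.0053)], [np.float64(0.0119), np.float64(0.0043)], [np.float64(0.0122), np.float64(0.0033)], [np.float64(0.0125), np.float64(0.0022)], [np.float64(0.0126), np.float64(0.0011)], [np.float64(0.0063), np.float64(0.0001)]]
```

First, a part of the arc (to 47.5°), then check.

```bash
python3 -m inch '[[-0.0063,0.0001,0,0,0,0,0.005],[-0.0126,0.0011,0,0,0,0,0.005],[-0.0125,0.0022,0,0,0,0,0.005],[-0.0122,0.0033,0,0,0,0,0.005],[-0.0119,0.0043,0,0,0,0,0.005],[-0.0115,0.0053,0,0,0,0,0.005],[-0.011,0.0063,0,0,0,0,0.005],[-0.0104,0.0073,0,0,0,0,0.005],[-0.0097,0.0081,0,0,0,0,0.005],[-0.0089,0.0089,0,0,0,0,0.005],[0,0,0,0,0,0,0.005]]' 40; python3 - <<'E'
from h import *
go([.564,-.061,.033],np.radians(101.3))
E
```

```text
clock: 16.87
position: [0.5569, -0.0186, 0.1461]
tool_rot: [0.706, -0.073, 0.702, 0.065]
force: [-8.4, -40.9, 35.1]
width: 0.0128
t 16.87 pos [ 0.5569 -0.0186  0.1461] toolx [ 0.007 -0.01  -1.   ] jaw deg 101.21 q [-0.07 -0.12  1.79 -0.01  1.46 -1.84] F [ -8.4 -40.9  35.1] w 0.0128
turn(tool deg) [-0.09  0.3   0.65]
shift in turned axes [ 0.1131 -0.0429 -0.0013]
shift in tool axes [ 0.1136 -0.0417 -0.0019]
```

```bash
python3 -m inch '[[0,0,0,0,0,0,0.005],[0,0,0,0,0,0,0.005],[0,0,0,0,0,0,0.005]]' 40; python3 - <<'E'
from h import *
go([.564,-.061,.033],np.radians(101.3))
E
```

```text
clock: 17.12
position: [0.5571, -0.0198, 0.145]
tool_rot: [0.706, -0.073, 0.702, 0.065]
force: [-8.0, -41.3, 35.0]
width: 0.0126
t 17.12 pos [ 0.5571 -0.0198  0.145 ] toolx [ 0.007 -0.011 -1.   ] jaw deg 101.18 q [-0.08 -0.12  1.79 -0.01  1.46 -1.84] F [ -8.  -41.3  35. ] w 0.0126
turn(tool deg) [-0.12  0.28  0.67]
shift in turned axes [ 0.112  -0.0418 -0.0013]
shift in tool axes [ 0.1125 -0.0405 -0.0018]
```

Steady radial force of about 54 N. The arm evidently started a few degrees below level, since the bed under it was empty, so my arc was offset by about 9 mm in z. I'll relieve it first.

```bash
python3 -m inch '[[-0.0023,-0.0023,0,0,0,0,0.005],[-0.0023,-0.0023,0,0,0,0,0.005],[0,0,0,0,0,0,0.005],[0,0,0,0,0,0,0.005]]' 40; python3 - <<'E'
from h import *
go([.564,-.061,.033],np.radians(101.3))
a=np.radians(np.r_[45:180.1:5]); y=.145*(1-np.cos(a));x=-.145*np.sin(a)
print(len(a)-1,[[round(float(p),4),round(float(q),4)] for p,q in zip(np.diff(x),np.diff(y))])
E
```

```text
clock: 17.45
position: [0.5569, -0.0199, 0.1452]
tool_rot: [0.704, -0.07, 0.703, 0.069]
force: [3.4, -6.5, 3.9]
width: 0.0129
t 17.45 pos [ 0.5569 -0.0199  0.1452] toolx [ 0.002 -0.002 -1.   ] jaw deg 101.3 q [-0.08 -0.11  1.79 -0.    1.46 -1.85] F [ 3.4 -6.5  3.9] w 0.0129
turn(tool deg) [-0.    0.11  0.12]
shift in turned axes [ 0.1122 -0.0417 -0.0011]
shift in tool axes [ 0.1123 -0.0414 -0.0013]
27 [[-0.0085, 0.0093], [-0.0077, 0.01], [-0.0068, 0.0107], [-0.0058, 0.0112], [-0.0048, 0.0117], [-0.0038, 0.0121], [-0.0027, 0.0123], [-0.0017, 0.0125], [-0.0006, 0.0126], [0.0006, 0.0126], [0.0017, 0.0125], [0.0027, 0.0123], [0.0038, 0.0121], [0.0048, 0.0117], [0.0058, 0.0112], [0.0068, 0.0107], [0.0077, 0.01], [0.0085, 0.0093], [0.0093, 0.0085], [0.01, 0.0077], [0.0107, 0.0068], [0.0112, 0.0058], [0.0117, 0.0048], [0.0121, 0.0038], [0.0123, 0.0027], [0.0125, 0.0017], [0.0126, 0.0006]]
```

```bash
python3 -m inch '[[-0.0085,0.0093,0,0,0,0,0.005],[-0.0077,0.01,0,0,0,0,0.005],[-0.0068,0.0107,0,0,0,0,0.005],[-0.0058,0.0112,0,0,0,0,0.005],[-0.0048,0.0117,0,0,0,0,0.005],[-0.0038,0.0121,0,0,0,0,0.005],[-0.0027,0.0123,0,0,0,0,0.005],[-0.0017,0.0125,0,0,0,0,0.005],[-0.0006,0.0126,0,0,0,0,0.005],[0,0,0,0,0,0,0.005],[0,0,0,0,0,0,0.005],[0,0,0,0,0,0,0.005]]' 40; python3 - <<'E'
from h import *
go([.564,-.061,.0427],np.radians(101.3))
E
```

```text
clock: 18.45
position: [0.5366, 0.0819, 0.1878]
tool_rot: [0.704, -0.07, 0.703, 0.07]
force: [3.0, -0.1, 7.2]
width: 0.0129
t 18.45 pos [0.5366 0.0819 0.1878] toolx [ 0.002  0.001 -1.   ] jaw deg 101.37 q [ 0.1  -0.17  1.77  0.    1.54 -1.66] F [ 3.  -0.1  7.2] w 0.0129
turn(tool deg) [ 0.07  0.13 -0.01]
shift in turned axes [ 0.1451 -0.1455 -0.0012]
shift in tool axes [ 0.1451 -0.1455 -0.0017]
```

```bash
python3 -m inch '[[0.0006,0.0126,0,0,0,0,0.005],[0.0017,0.0125,0,0,0,0,0.005],[0.0027,0.0123,0,0,0,0,0.005],[0.0038,0.0121,0,0,0,0,0.005],[0.0048,0.0117,0,0,0,0,0.005],[0.0058,0.0112,0,0,0,0,0.005],[0.0068,0.0107,0,0,0,0,0.005],[0.0077,0.01,0,0,0,0,0.005],[0.0085,0.0093,0,0,0,0,0.005],[0.0093,0.0085,0,0,0,0,0.005],[0.01,0.0077,0,0,0,0,0.005],[0.0107,0.0068,0,0,0,0,0.005],[0,0,0,0,0,0,0.005],[0,0,0,0,0,0,0.005],[0,0,0,0,0,0,0.005]]' 40; python3 - <<'E'
from h import *
go([.564,-.061,.0427],np.radians(101.3))
E
```

```text
clock: 19.7
position: [0.511, 0.2051, 0.113]
tool_rot: [0.703, -0.07, 0.704, 0.07]
force: [5.1, 2.5, -1.7]
width: 0.0132
t 19.7 pos [0.511  0.2051 0.113 ] toolx [-0.001  0.001 -1.   ] jaw deg 101.34 q [ 0.33 -0.11  1.84  0.    1.41 -1.43] F [ 5.1  2.5 -1.7] w 0.0132
turn(tool deg) [ 0.04 -0.06 -0.05]
shift in turned axes [ 7.030e-02 -2.713e-01 -2.000e-04]
shift in tool axes [ 0.0701 -0.2713 -0.0003]
```

```bash
python3 -m inch '[[0.0112,0.0058,0,0,0,0,0.005],[0.0117,0.0048,0,0,0,0,0.005],[0.0121,0.0038,0,0,0,0,0.005],[0.0062,0.0015,0,0,0,0,0.005],[0.0062,0.0012,0,0,0,0,0.005],[0.0062,0.0009,0,0,0,0,0.005],[0.0042,0.0005,0,0,0,0,0.005],[0.003,0.0003,0,0,0,0,0.005],[0.003,0.0002,0,0,0,0,0.005],[0.002,0.0001,0,0,0,0,0.005],[0.002,0,0,0,0,0,0.005],[0.002,0,0,0,0,0,0.005],[0,0,0,0,0,0,0.005],[0,0,0,0,0,0,0.005]]' 40; python3 - <<'E'
from h import *
go([.564,-.061,.0427],np.radians(101.3))
E
```

```text
clock: 20.87
position: [0.5077, 0.223, 0.0439]
tool_rot: [0.704, -0.07, 0.704, 0.069]
force: [-0.1, -5.3, 10.7]
width: 0.0128
t 20.87 pos [0.5077 0.223  0.0439] toolx [-0.    -0.001 -1.   ] jaw deg 101.33 q [ 0.37 -0.04  1.89 -0.    1.29 -1.4 ] F [-0.1 -5.3 10.7] w 0.0128
turn(tool deg) [ 0.03 -0.02  0.05]
shift in turned axes [ 0.0012 -0.2895 -0.0004]
shift in tool axes [ 0.0014 -0.2895 -0.0005]
```

Contact at the expected height, with about 11 N upward on the tool. I'll release, rise and look.

```bash
python3 -m inch '[[0,0,0,0,0,0,0.02],[0,0,0,0,0,0,0.034],[0,0,0,0,0,0,0.036],[0,0,0,0,0,0,0.036],[-0.01,0,0,0,0,0,0.036],[-0.02,0,0,0,0,0,0.036],[-0.04,0,0,0,0,0,0.036],[-0.04,0,0,0,0,0,0.036],[-0.04,0,-0.01,0,0,0,0.036],[-0.02,0.03,-0.03,0,0,0,0.036],[0,0.035,-0.02,0,0,0,0.036],[0,0.035,0,0,0,0,0.036],[0,0.035,0,0,0,0,0.036],[0,0.035,0,0,0,0,0.036],[0,0.035,0,0,0,0,0.036],[0,0,0,0,0,0,0.036],[0,0,0,0,0,0,0.036]]' 40; python3 - <<'E'
from h import *
s=arm.state(); print(s["clock"],s["position"],s["force"])
a=[]
for n in("top","scene"):
    c=arm.capture(n)
    for k,z in(("clamp_grip",.052),("clamp_pad",.052),("prism_long",.018),("prism_short",0),("jig",0)): print(n,k,[(round(x["confidence"],2),np.round(ray(x["at"],z,c),3).tolist()) for x in arm.pinpoint(k,c)[:1]])
    d=cv2.resize(c["pixels"],None,fx=4,fy=4,interpolation=cv2.INTER_CUBIC); r,k=np.round(proj([.57,.02,.05],c)*4).astype(int)
    a.append(d[r-270:r+270,k-200-(120 if n=="top" else 0):k+200-(120 if n=="top" else 0)])
cv2.imwrite("pics/g7.png",np.hstack(a))
E
```

```text
clock: 22.28
position: [0.4118, 0.4108, 0.2123]
tool_rot: [0.703, -0.071, 0.704, 0.071]
force: [0.7, -0.6, 0.4]
width: 0.0356
22.2833 [0.41184039 0.41084818 0.21232085] [ 0.7264826  -0.59519782  0.36896197]
top clamp_grip [(0.92, [0.508, 0.226, 0.052])]
top clamp_pad [(0.7, [0.578, 0.162, 0.052])]
top prism_long [(0.92, [0.564, 0.162, 0.018])]
top prism_short [(0.82, [0.614, -0.196, 0.0])]
top jig [(0.64, [0.584, 0.091, 0.0])]
scene clamp_grip [(0.97, [0.515, 0.231, 0.052])]
scene clamp_pad [(0.67, [0.577, 0.167, 0.052])]
scene prism_long [(0.96, [0.567, 0.162, 0.018])]
scene prism_short [(0.82, [0.617, -0.196, 0.0])]
scene jig [(0.91, [0.592, 0.099, 0.0])]
```

View pics/g7.png

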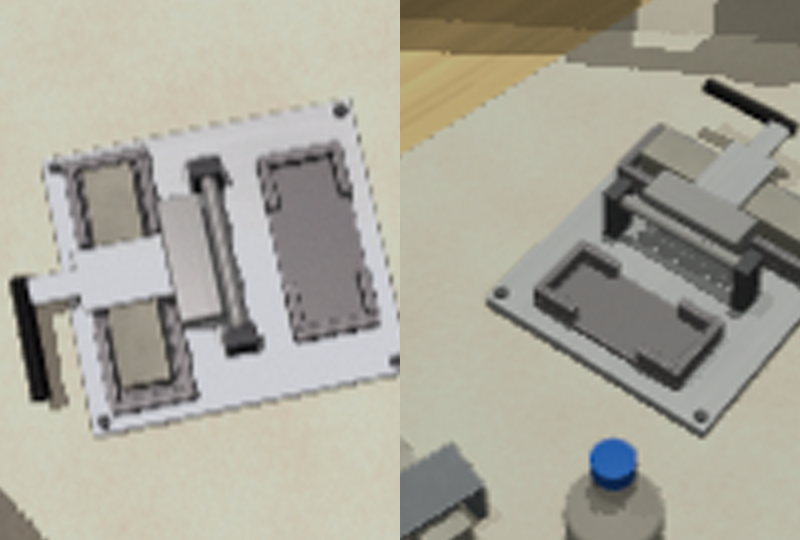

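The picture shows the prism within the long bed's walls, from (110,165) to (145,385), with the arm flat across it at (125,275). The handle is at (30,340), the short bed is empty, and the rack and bottle are undisturbed. I'm handing in.

```bash
python3 -c "
from plant import arm
print(arm.hand_in(), arm.state()['clock'])"
```

```text
the job is handed in; nothing more can be done
the job is handed in; nothing more can be done
```

I handed the job in at about 22.5 s of the 61 s allowed. The long prism fitted the open bed, so I drew it out from under the roof and let it lie on the bench. I then took it again at its middle, laid it in the bed, swung the hold-down arm over and lowered it gently onto the prism.

**Last checks:**
- **Prism and arm:** in both camera views the prism lies inside the bed walls with the arm flat across it. The arm met the prism at the expected height, with about 11 N upward on the tool.
- **Other things:** the short prism is still in the rack at about (0.615, -0.196), within 1 cm of where it was first seen. The robot was clear, with no force on the tool.

**Off plan or in disagreement:**
- **Force during the swing:** the wrist force reached about 54 N at the start of the swing, because the hold-down arm had sagged a few degrees over the empty bed. I corrected the arc and went on; the limit is 120 N.
- **Light contact in the bed:** lowering the prism gave about 6 N sideways, probably the end wall. I backed off 1 mm before releasing.
- **Measurements:** the two cameras disagreed by up to 9 mm on some points, such as the jig's origin and the grip point. I went by the measured tool position and contact there.

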